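Switch on the phone repair hot plate under its guard

TASK

Switch on the hot plate: with the fingertips or the back of a finger, swing up the black hinged guard at its front, push the toggle beneath it fully over, from the guard's free edge towards its hinge, then tip the guard so that it drops shut over the toggle again. Pinch and pick up nothing, work gently, and leave the unguarded toggle beside it and everything lying around as they are.

Things in the scene. Friction and masses are not known exactly. Their poses are not given: they have to be found in the camera images.
- unit: hot-plate unit, fixed to the bench: white box 200 x 200 mm, deck 60 mm above the bench; origin at the centre of its underside, x axis from its front (guard side, facing the robot's right, -y, within 0.4 rad) to its back (aluminium heating plate with a phone on it), z up. A low temperature knob (28 mm wide, 16 mm high) stands on the deck at x = -55, y = +72 mm
- guard (a joint): angle of the guard, a black plate 70 mm from back to free edge, 78 mm wide, 4 mm thick, lying level 28 mm above its hinge axis on an upright back plate (an L from the side), about 60 g. 0 = shut, grows as its free edge swings up and back, stop at 1.5 rad. No spring: it balances at about 0.8 rad; let go below that it falls shut, beyond it falls open against the stop and stays there
- guard_lip (a point): middle of the guard's free edge, at half its thickness, 98 mm above the bench when shut; moves with the guard. It overhangs the unit's front face by 20 mm with empty space below, so that a finger leaning 30 to 45 deg from vertical, its tip towards the unit, gets under it. With the guard fully open it stands 23 mm behind the hinge axis, 72 mm above it
- guard_hinge (a point): middle of the guard's hinge axis (parallel to the unit's y): x = -50, y = 0 mm on the unit, 70 mm above the bench
- collar (a point): centre of the mouth of the steel collar around the guarded toggle, under the guard: x = -74, y = 0 mm on the unit, 94 mm above the bench. The collar stands on the deck from x = -100 to -48 mm; its two 4 mm side walls (outer faces at y = +-39 mm) reach 94 mm above the bench, its front wall only 68 mm; the guard closes its back and top
- switch (a joint): angle of the guarded toggle: 0 = off, leaning to the unit's front; 0.9 rad = on, leaning to its back, against a stop. It has friction (about 2 N at the ball), no spring, and stays where it is left
- switch_tip (a point): centre of the 12 mm steel ball at the end of the guarded toggle, 26 mm from its pivot, which lies at x = -75, y = 0 mm on the unit, 64 mm above the bench; at off the ball is 11 mm in front of the pivot and 87 mm above the bench, at on 11 mm behind it. Hidden beneath the guard while that is shut
- fan (a joint): angle of the identical but unguarded toggle, on the open deck at x = -75, y = -75 mm of the unit, to be left alone; 0 = off, 0.9 = on
- phone_plate: loose phone 148 x 71 x 8 mm lying on the heating plate (plate top 68 mm above the bench), its long side along the unit's y; origin at the centre of its underside
- phone_open: loose phone with its back off, 148 x 71 x 8 mm, lying on the bench in front of the unit's guard side, at least 40 mm clear of the guard's edge; origin at the centre of its underside
- driver: loose screwdriver 160 mm long, under 35 mm thick, lying beside the unit on the fan-toggle side; origin below its middle
- solvent: loose amber bottle 44 mm wide, 90 mm high, standing behind the unit's heating plate; origin at the centre of its underside
- screw_tray: loose white divided tray 90 x 70 x 22 mm behind the unit; origin at the centre of its underside
- flux_jar: loose glass jar 48 mm wide, 45 mm high, behind the unit; origin at the centre of its underside
- tweezers: loose steel tweezers 120 mm long lying beside the unit on the knob side; origin below their middle

How it is judged (in metres and radians):
On the way, in this order (a step that is already met when the one before it is completed fails the run):
1. the guard is swung up (at least 0.3 rad) while the toggle is still off (value of joint guard above 0.3 rad and value of joint switch below 0.35 rad), for 0.1 s.
2. the toggle is pushed over to on, under the raised guard (value of joint switch above 0.75 rad and value of joint guard above 0.3 rad), for 0.1 s.
At the end, for the whole second after the job is handed in: the guarded toggle is over at on (at least 0.75 of 0.9 rad), the guard is shut again (within 0.05 rad) and the unguarded toggle is still off (below 0.3 rad) (value of joint guard below 0.05 rad and value of joint switch above 0.75 rad and value of joint fan below 0.3 rad); the robot touches nothing.
It fails at once if the guard is pinched or forced (more than 30 N between the fingers and it) (contact force between the fingers and guard above 30 N).
It fails at once if the toggle is forced (more than 35 N between the robot's fingers and it) (contact force between the fingers and switch above 35 N).
It fails at once if the unguarded toggle is moved (beyond 0.3 rad) (value of joint fan above 0.3 rad).
It fails at once if a loose thing is pushed away or picked up (moved more than 15 mm) (distance of any of phone_plate, phone_open, driver, solvent, screw_tray, flux_jar, tweezers from where it was at the start of the episode above 0.015 m).
It also fails if it takes over 51 s, if anything falls off the work surface, if the arm or the gripper's body presses on something with over 40 N, if the wrist force passes 120 N, or if a joint passes its speed limit or range.

ROBOT

A 7-joint arm with a two-finger parallel gripper is mounted at the origin on the work surface. World frame = base frame: x ahead of the robot, y to its left, z up, the work surface at z = 0. Lengths are in mm, angles in rad, forces in N, time in s.
With the tool pointing down it reaches from about 425 to 1025 mm from the base axis. Payload 3.6 kg.
Tool frame: the origin (TCP) lies at the very end of the fingers, on their centre line; the grasp point (between the pads) lies 19 mm behind it (r.grip_point_offset is the z of the grasp point in the tool frame, in mm); z points along the fingers, y is the line along which they close (so a half turn about z gives the same grasp; the last joint's range is limited). The gripper opens to 85 mm and grips with 20 to 120 N. Pads are 22 mm wide; open, the fingers measure 114 mm over their backs; the gripper's body (76 mm by 85 mm) begins 54 mm behind the grasp point. The pads swing forward as they close: fully open they stand 13 mm farther back than shut.
Start: joints at [1.077, 0.591, 0.048, 1.609, -0.033, 0.943, -0.034], TCP at [282.197, -667.828, 231.302] pointing down, gripper open.
Joint ranges: [-2.69, 2.69], [-0.47, 2.24], [-1.27, 1.36], [0.19, 2.51], [-1.53, 4.68], [0.08, 2.07], [-3.09, 3.09]. Speed limits (rad/s): [2.57, 2.57, 3.14, 3.14, 3.14, 3.14, 3.14].

INTERFACE

Orientations are given as a unit quaternion [w, x, y, z].
In Python, from bench import r gives the robot as it stands.
- The arm moves only by the shell command python3 -m pendant 'ROWS' [FORCE]. ROWS is JSON, one flat list of numbers, 7 for each row, row after row: the shift along the tool's x, y, z as a fraction of full scale, then the turn, a rotation vector about the tool's x, y, z as a fraction of full scale, then the opening, from 0 (shut) to 1 (fully open). A call has 1 to 5 rows; each row is the pose to reach, as a shift and turn from the pose commanded when the call began, along the tool's axes at that moment; what a row does not reach only later rows make up. Full scale, the value 1, is 0.25 m for a shift and 0.5 rad for a turn. A row lasts 1/10 s, in which the tool goes at most 50 mm and 8.59 degrees, less where a joint would pass 70% of its speed; a pose out of reach is approached as far as the arm can. A call with a number of a shift or a turn outside -1 to 1 is refused whole. A call with a gripper value outside its range is refused whole. The fingers move at their own pace and stop on an object; FORCE is the grip in N (left out, the last holds). Time passes only in rows, so rows that repeat a pose let the fingers close. It gives the time, the measured TCP pose, the force, the opening and the grip force at its end, in the units of the state.
- r.state(): the state, without advancing time (a new reading comes with each control period).
- r.grab_frame(name): name is "side" or "top" or "wrist"; returns the picture (384x512x3 uint8, blue, green, red); there is no depth.
- r.camera_model(name): a dict with "vfov" (degrees; the focal length in pixels is half the picture's height over the tangent of half this angle, whatever the lens; pixels are square), "cx", "cy" (the principal point, pixels), "origin" and "attitude" of the camera in the world. Camera axes: x right, y up, looking along -z (the intrinsics and any distortion apply to the point x, -y, -z); pixel columns grow to the right and rows downward; lengths in mm; the calibration is good to about 2 mm. A picture is of the moment at which its call begins: read the wrist's pose just before it. camera_model takes no time and is no camera call; for the wrist camera it gives the pose at the moment of the call.
- r.hand_in(): hands the job in; it is judged then, once.
The state is a dict: "time": time; "joint_positions": joint angles; "dq": joint speeds; "tau": joint torques, N m; "position": TCP position; "orientation": TCP orientation; "contact_force": force on the tool from outside, world axes, zero at the start; "torque": the same for the moment, N m; "gripper_width": opening from 0.0 (shut) to 1.0 (fully open); "finger_force": force on a finger pad.
Only numpy, scipy, OpenCV 4.12 (cv2) and the standard library are available. Lean on these libraries where they do the work, as an engineer would, in place of code of your own. Each camera call takes 0.05 s, during which the arm holds its last target. There are 200 camera calls.

## Working session

There is one attempt and no reset: what is moved stays moved. The work goes in short steps, Python scripts to look and compute and a shell command to move; the robot and the scene stay as the last step left them, time stands still between calls to the robot, and variables do not carry over. Pictures are saved under pics/ and viewed, at most 10 in all, crops included, and the job is handed in when it is done.

```bash
ls; mkdir -p pics
python3 - <<'E'
from bench import r
import cv2,numpy as np
s=r.state();print({k:np.round(v,3) for k,v in s.items()})
ims=[]
for n in("side","top"):
    m=r.camera_model(n);print(n,m)
    im=r.grab_frame(n);cv2.imwrite(f"pics/{n}0.png",im);ims.append(im)
c=np.hstack(ims);cv2.imwrite("pics/both.png",cv2.resize(c,(800,300)))
E
```

```text
pics
{'time': np.float64(0.0), 'joint_positions': array([ 1.077,  0.592,  0.048,  1.61 , -0.033,  0.943, -0.034]), 'dq': array([-0.   , -0.   , -0.001,  0.001,  0.001,  0.   ,  0.001]), 'tau': array([-1.0000e-03, -5.4870e+01,  1.5470e+00, -1.9812e+01,  9.0000e-03,
        9.0000e-03, -0.0000e+00]), 'position': array([ 281.89 , -667.045,  230.125]), 'orientation': array([-0.001,  0.98 ,  0.199, -0.   ]), 'contact_force': array([ 0.2  ,  0.353, -0.147]), 'torque': array([ 0.001, -0.019,  0.058]), 'finger_force': np.float64(0.0), 'gripper_width': np.float64(1.001)}
side {'vfov': 55.15245167189863, 'cx': 256.63145728055065, 'cy': 191.05439543522968, 'origin': array([494.62968419, 500.86865293, 607.92776877]), 'attitude': array([-0.10376478, -0.03326614,  0.38274319,  0.91740606])}
top {'vfov': 43.86068751329039, 'cx': 255.47042760156785, 'cy': 184.30489098344881, 'origin': array([ 388.11617124,   18.57499645, 1021.24639964]), 'attitude': array([ 0.71322512,  0.07319088, -0.06980585, -0.69359943])}
```

View pics/top0.png

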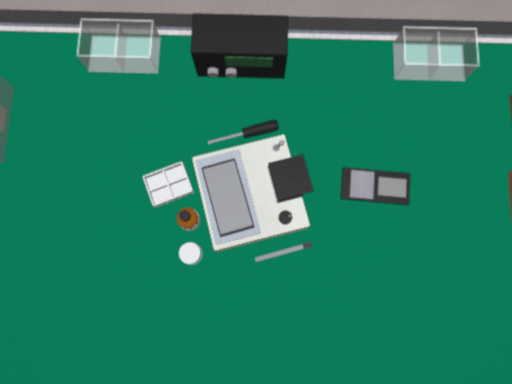

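View pics/side0.png

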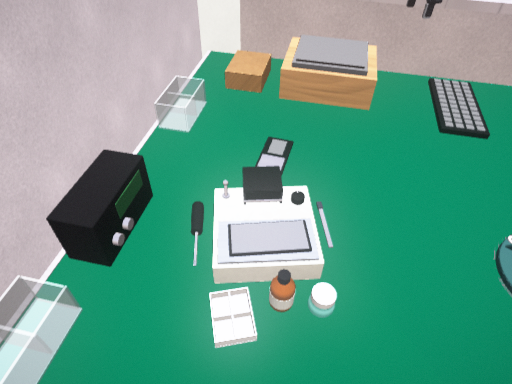

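The top view shows the unit deck with corners near (193,154), (286,137), (308,230) and (214,248). The guard is at about (291,178), the fan toggle at (279,146), the knob at (285,217) and the open phone at (376,186). The side view agrees with this.

```bash
cat > h.py <<'E'
from bench import r
import cv2,numpy as np,json
from scipy.spatial.transform import Rotation as R
def rot(q): return R.from_quat(np.r_[q[1:],q[0]])
def cast(m,px,z):
    f=192/np.tan(np.radians(m['vfov']/2)); px=np.atleast_2d(px).astype(float)
    d=rot(m['attitude']).apply(np.c_[(px[:,0]-m['cx'])/f,-(px[:,1]-m['cy'])/f,-np.ones(len(px))])
    o=m['origin']; return o+d*((z-o[2])/d[:,2])[:,None]
def proj(m,P):
    f=192/np.tan(np.radians(m['vfov']/2))
    p=rot(m['attitude']).inv().apply(np.atleast_2d(P)-m['origin'])
    return np.c_[m['cx']-f*p[:,0]/p[:,2],m['cy']+f*p[:,1]/p[:,2]]
E
python3 - <<'E'
from h import *
im=cv2.imread('pics/top0.png');m=r.camera_model('top')
hsv=cv2.cvtColor(im,cv2.COLOR_BGR2HSV)
roi=np.zeros(im.shape[:2],np.uint8);cv2.rectangle(roi,(180,115),(330,260),255,-1)
def poly(mask,z,lab,pick):
    cs,_=cv2.findContours(mask,0,2);c=[c for c in cs if cv2.pointPolygonTest(c,pick,False)>=0][0]
    P=cast(m,c[:,0,:],z)[:,:2].astype(np.float32)
    (cx,cy),wh,a=cv2.minAreaRect(P);print(lab,np.round((cx,cy),1),np.round(wh,1),round(a,2));return (cx,cy)
notgreen=((hsv[...,1]<110)*255).astype(np.uint8)&roi
notgreen=cv2.morphologyEx(notgreen,cv2.MORPH_CLOSE,np.ones((5,5)))
dark=((im.max(2)<60)*255).astype(np.uint8)&roi
white=((im.min(2)>190)*255).astype(np.uint8)&roi
unit=cv2.morphologyEx(notgreen|dark,cv2.MORPH_OPEN,np.ones((7,7)))
poly(unit,60,'unit+guard z60',(250,190))
poly(dark,100,'guard z100',(290,178))
Y=cast(m,[[193,154],[286,137],[308,230],[214,248]],60);print(Y.round(1))
cv2.imwrite('pics/crop.png',cv2.resize(im[115:260,180:330],None,fx=4,fy=4,interpolation=cv2.INTER_CUBIC))
E
```

```text
unit+guard z60 [574.   25.5] [205.5 227. ] 15.99
guard z100 [604.6 -38.9] [50.4 69.4] 17.06
[[646.4 158.1  60. ]
 [688.6 -35.2  60. ]
 [494.3 -82.6  60. ]
 [453.  105.4  60. ]]
```

View pics/crop.png

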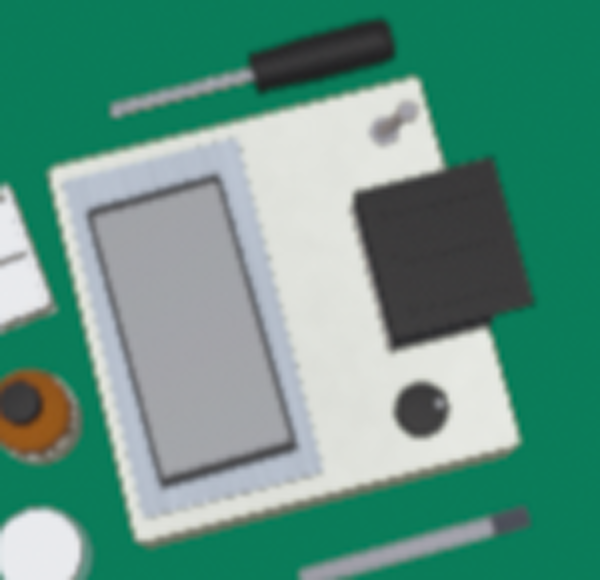

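The crop gives deck corners at about (50,170), (418,78), (520,437) and (137,528). The guard plate corners are at about (355,195), (493,158), (534,300) and (393,346).

Run:
```python
from h import *
m=r.camera_model('top')
off=np.array([179.6,114.6])
D=cast(m,np.array([[50,170],[418,78],[520,437],[137,530]])/4+off,60)[:,:2]
G=cast(m,np.array([[355,195],[493,158],[534,300],[393,346]])/4+off,100)[:,:2]
# unit coords: back-fan, front-fan, front-knob, back-knob
A=np.array([[100,-100],[-100,-100],[-100,100],[100,100]])
B=np.array([[-50,-39],[-120,-39],[-120,39],[-50,39]])
def fit(src,dst):
    s,d=src-src.mean(0),dst-dst.mean(0)
    a=np.arctan2((s[:,0]*d[:,1]-s[:,1]*d[:,0]).sum(),(s*d).sum())
    M=np.array([[np.cos(a),-np.sin(a)],[np.sin(a),np.cos(a)]]);t=dst.mean(0)-M@src.mean(0)
    return a,t,(src@M.T+t-dst).round(1)
for s,d in((A,D),(B,G),(np.r_[A,B],np.r_[D,G])): print(*fit(s,d))
```

```text
1.8491012547855585 [574.02863906  37.1061212 ] [[ 3.1  1.2]
 [ 2.8 -0.4]
 [-1.5 -0.8]
 [-4.3  0. ]]
1.8655682017872255 [569.46638699  38.1081851 ] [[ 0.8  0.3]
 [ 0.2  1.8]
 [-2.8 -0.1]
 [ 1.8 -2. ]]
1.8464048957308963 [572.52904482  37.83628433] [[ 1.9  1.7]
 [ 1.1 -0. ]
 [-3.3  0.1]
 [-5.7  1.1]
 [ 3.1 -0.9]
 [ 1.3  0.2]
 [-2.1 -0.3]
 [ 3.7 -1.8]]
```

```bash
cat >> h.py <<'E'
A0=1.85; O=np.array([572.5,37.5,0]); UX=np.array([np.cos(A0),np.sin(A0),0]);UY=np.array([-np.sin(A0),np.cos(A0),0]);Z=np.array([0,0,1.])
def now():
    s=r.state();d=s['position']-O
    T=rot(s['orientation']);z=T.apply([0,0,1])
    print('t',round(float(s['time']),2),'unit',np.round([d@UX,d@UY,d[2]],1),'lean',round(float(np.degrees(np.arctan2(z@UX,-z[2]))),1),'F',np.round(s['contact_force'],1),'q',np.round(s['joint_positions'],2),'g',np.round(s['gripper_width'],2))
    return s,T
def go(*tg):
    s,T=now()
    for x,y,z,L in tg:
        L=np.radians(L);P=O+x*UX+y*UY+z*Z
        tx=np.cos(L)*UX+np.sin(L)*Z;tz=np.sin(L)*UX-np.cos(L)*Z
        D=R.from_matrix(np.c_[tx,np.cross(tz,tx),tz])
        print((x,y,z),'shift',np.round(T.inv().apply(P-s['position'])/250,3),'turn',np.round((T.inv()*D).as_rotvec()/.5,3))
E
python3 - <<'E'
from h import *
print(cast(r.camera_model('side'),[[285,95],[375,110],[330,45],[277,165]],0).round())
go((-230,0,230,0),(-230,0,230,35))
E
```

```text
[[ 622. -545.    0.]
 [ 341. -526.    0.]
 [ 511. -964.    0.]
 [ 586. -202.    0.]]
t 0.1 unit [-597.3  473.5  230.2] lean 0.1 F [ 0.  -0.6 -0.5] q [ 1.08  0.59  0.05  1.61 -0.03  0.94 -0.03] g 1.0
(-230, 0, 230) shift [ 2.057 -1.23   0.003] turn [-0.004 -0.003 -2.9  ]
(-230, 0, 230) shift [ 2.057 -1.23   0.003] turn [ 0.88   0.995 -2.804]
```

```bash
python3 -m pendant '[0.16,-0.1,-0.06,0,0,-0.2,0, 0.32,-0.2,-0.12,0,0,-0.4,0, 0.48,-0.3,-0.15,0,0,-0.6,0, 0.64,-0.4,-0.15,0,0,-0.8,0, 0.8,-0.48,-0.15,0,0,-1,0]'; python3 -c "
from h import *
go((-230,0,260,0))"
```

```text
time: 0.6
position: [420.2, -477.2, 268.9]
orientation: [-0.0, 0.9, 0.437, -0.0]
contact_force: [-0.7, -0.3, 0.4]
gripper_width: 0.142
finger_force: 0.0
t 0.6 unit [-452.8  288.2  268.9] lean 0.0 F [-0.7 -0.3  0.4] q [ 0.85  0.44 -0.11  1.78  0.06  0.92  0.06] g 0.14
(-230, 0, 260) shift [ 1.456 -0.048  0.036] turn [-1.000e-03 -1.000e-03 -1.892e+00]
```

```bash
python3 -m pendant '[0.17,0,0,0,0,-0.2,0, 0.34,0,0,0,0,-0.4,0, 0.51,0,0,0,0,-0.6,0, 0.68,0,0,0,0,-0.8,0, 0.85,0,0,0,0,-1,0]'; python3 -c "
from h import *
go((-230,0,260,0))"
```

```text
time: 1.1
position: [552.3, -311.5, 268.4]
orientation: [-0.0, 0.764, 0.646, -0.0]
contact_force: [0.1, -0.6, -0.9]
gripper_width: 0.0
finger_force: 0.0
t 1.1 unit [-329.9  115.6  268.4] lean 0.0 F [ 0.1 -0.6 -0.9] q [ 0.63  0.45 -0.26  1.78  0.14  0.93  0.14] g 0.0
(-230, 0, 260) shift [0.56  0.245 0.034] turn [-0.002 -0.    -0.892]
```

```bash
python3 -m pendant '[0.11,0.05,0,0,0,-0.2,0, 0.22,0.1,0,0,0,-0.4,0, 0.34,0.15,0.01,0,0,-0.6,0, 0.45,0.2,0.02,0,0,-0.8,0, 0.56,0.245,0.034,0,0,-0.892,0]'; python3 -c "
from h import *
go((-200,0,150,38),(-150,0,85,38))"
```

```text
time: 1.6
position: [636.4, -184.4, 259.8]
orientation: [-0.0, 0.602, 0.798, -0.0]
contact_force: [0.2, -0.4, -0.7]
gripper_width: 0.004
finger_force: 0.0
t 1.6 unit [-230.9   -0.3  259.8] lean 0.0 F [ 0.2 -0.4 -0.7] q [ 0.48  0.51 -0.38  1.72  0.22  0.96  0.29] g 0.0
(-200, 0, 150) shift [ 0.124 -0.001  0.439] turn [ 0.     1.326 -0.003]
(-150, 0, 85) shift [ 0.323 -0.001  0.699] turn [ 0.     1.326 -0.003]
```

```bash
python3 -m pendant '[0.02,0,0.07,0,0.27,0,0, 0.04,0,0.14,0,0.54,0,0, 0.06,0,0.2,0,0.8,0,0, 0.06,0,0.3,0,1,0,0, 0.06,0,0.35,0,1,0,0]'; python3 -c "
from h import *
go((-200,0,120,38),(-150,0,83,38),(-112,0,76,38))"
```

```text
time: 2.1
position: [629.7, -176.3, 167.1]
orientation: [-0.199, 0.588, 0.77, 0.148]
contact_force: [-0.5, -0.6, -0.5]
gripper_width: -0.001
finger_force: 0.0
t 2.1 unit [-221.2    3.9  167.1] lean 28.7 F [-0.5 -0.6 -0.5] q [ 0.71  0.77 -0.53  1.61 -0.07  1.1   0.57] g -0.0
(-200, 0, 120) shift [-0.016  0.016  0.206] turn [ 0.001  0.323 -0.026]
(-150, 0, 83) shift [0.088 0.015 0.432] turn [ 0.001  0.323 -0.026]
(-112, 0, 76) shift [0.208 0.013 0.53 ] turn [ 0.001  0.323 -0.026]
```

```bash
python3 -m pendant '[-0.016,0.016,0.2,0,0.16,0,0, 0.03,0.016,0.32,0,0.323,-0.02,0, 0.088,0.015,0.432,0,0.323,-0.02,0, 0.088,0.015,0.432,0,0.323,-0.02,0]'; python3 -c "
from h import *
go((-135,0,78,38),(-112,0,78,38))
a=r.grab_frame('side')[140:260,180:340];b=r.grab_frame('top')[100:260,220:420]
cv2.imwrite('pics/pre.png',np.hstack([cv2.resize(a,(400,300),interpolation=2),cv2.resize(b,(400,300),interpolation=2)]))
m=r.camera_model('top');print(proj(m,r.state()['position']),proj(r.camera_model('side'),r.state()['position']))"
```

```text
time: 2.5
position: [612.2, -95.8, 86.9]
orientation: [-0.263, 0.564, 0.758, 0.196]
contact_force: [-0.0, 0.4, 1.2]
gripper_width: 0.001
finger_force: 0.0
t 2.5 unit [-139.1   -1.4   86.9] lean 38.2 F [-0.   0.4  1.2] q [ 0.7   0.91 -0.59  1.7  -0.14  0.99  0.61] g 0.0
(-135, 0, 78) shift [-0.009 -0.005  0.038] turn [-0.014 -0.009  0.018]
(-112, 0, 78) shift [ 0.063 -0.004  0.095] turn [-0.014 -0.009  0.018]
[[318.44223249 168.18287501]] [[257.3573276  161.73592107]]
```

View pics/pre.png

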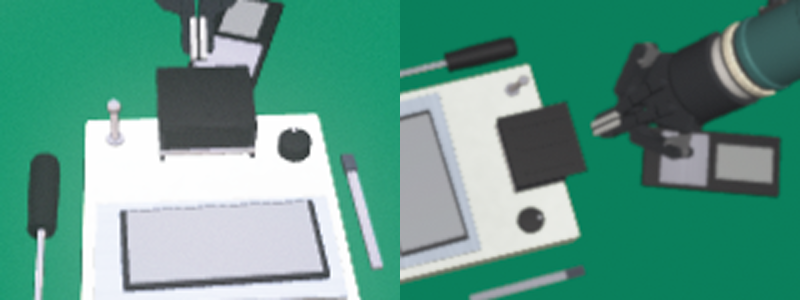

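The side view shows the closed fingers ahead of the guard, and the top view puts the tip at crop (597,127), about in line with the guard's centre. Everything else looks untouched.

```bash
python3 -m pendant '[-0.06,-0.005,0.06,0,0,0,0, -0.07,-0.005,0.08,0,0,0,0, -0.07,-0.005,0.08,0,0,0,0]'; python3 -c "
from h import *
go((-135,0,60,38),(-114,0,60,38))"
```

```text
time: 2.9
position: [615.0, -104.3, 61.1]
orientation: [-0.258, 0.568, 0.757, 0.196]
contact_force: [0.0, -0.1, -1.1]
gripper_width: 0.003
finger_force: 0.0
t 2.9 unit [-148.    -1.8   61.1] lean 37.9 F [ 0.  -0.1 -1.1] q [ 0.7   0.94 -0.57  1.69 -0.13  0.96  0.63] g 0.0
(-135, 0, 60) shift [ 0.038 -0.007  0.035] turn [0.002 0.004 0.01 ]
(-114, 0, 60) shift [ 0.105 -0.007  0.087] turn [0.002 0.004 0.01 ]
```

```bash
python3 -m pendant '[0.035,-0.005,0.03,0,0,0,0, 0.07,-0.007,0.06,0,0,0,0, 0.105,-0.007,0.087,0,0,0,0, 0.105,-0.007,0.087,0,0,0,0, 0.105,-0.007,0.087,0,0,0,0]'; python3 -c "
from h import *
go((-114,0,70,38),(-114,0,80,38),(-108,0,95,38),(-100,0,108,38),(-85,0,122,38))"
```

```text
time: 3.4
position: [604.4, -70.4, 61.3]
orientation: [-0.258, 0.566, 0.758, 0.197]
contact_force: [0.1, -0.3, 0.1]
gripper_width: 0.004
finger_force: 0.0
t 3.4 unit [-112.5   -0.9   61.3] lean 37.9 F [ 0.1 -0.3  0.1] q [ 0.68  0.93 -0.59  1.75 -0.14  0.9   0.61] g 0.0
(-114, 0, 70) shift [ 0.017 -0.003 -0.031] turn [0.003 0.004 0.016]
(-114, 0, 80) shift [ 0.041 -0.003 -0.063] turn [0.003 0.004 0.016]
(-108, 0, 95) shift [ 0.097 -0.003 -0.095] turn [0.003 0.004 0.016]
(-100, 0, 108) shift [ 0.154 -0.002 -0.117] turn [0.003 0.004 0.016]
(-85, 0, 122) shift [ 0.236 -0.002 -0.124] turn [0.003 0.004 0.016]
```

```bash
python3 -m pendant '[0.017,-0.003,-0.031,0,0,0,0, 0.041,-0.003,-0.063,0,0,0,0, 0.073,-0.003,-0.078,0,0,0,0, 0.104,-0.003,-0.085,0,0,0,0, 0.134,-0.003,-0.091,0,0,0,0]'; python3 -c "
from h import *
go((-100,0,100,38),(-94,0,105,38),(-88,0,110,38),(-75,0,117,38),(-64,0,120,38))
a=r.grab_frame('side')[120:240,190:330]
cv2.imwrite('pics/lift.png',cv2.resize(a,(560,480),interpolation=2))"
```

```text
time: 3.9
position: [600.1, -59.0, 100.5]
orientation: [-0.258, 0.567, 0.757, 0.197]
contact_force: [-0.7, 0.1, -0.8]
gripper_width: -0.001
finger_force: 0.1
t 3.9 unit [-100.4    0.   100.5] lean 37.9 F [-0.7  0.1 -0.8] q [ 0.68  0.87 -0.61  1.76 -0.17  0.93  0.59] g -0.0
(-100, 0, 100) shift [-0.     0.     0.003] turn [0.005 0.004 0.014]
(-94, 0, 105) shift [0.031 0.    0.002] turn [0.005 0.004 0.014]
(-88, 0, 110) shift [0.062 0.001 0.   ] turn [0.005 0.004 0.014]
(-75, 0, 117) shift [0.121 0.001 0.01 ] turn [0.005 0.004 0.014]
(-64, 0, 120) shift [0.163 0.001 0.028] turn [0.005 0.004 0.014]
```

View pics/lift.png

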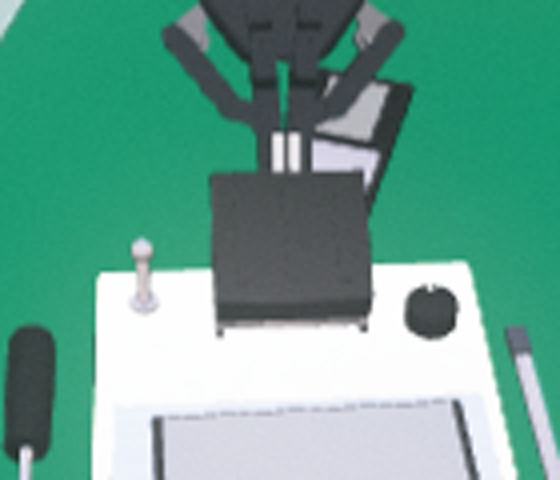

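The guard is lifting on the finger: its free edge has risen to crop row 172 and the finger is centred on it. I'll continue past balance.

```bash
python3 -m pendant '[0.031,0,0.002,0,0,0,0, 0.062,0,0,0,0,0,0, 0.092,0,0.005,0,0,0,0, 0.121,0,0.01,0,0,0,0, 0.163,0,0.028,0,0,0,0]'; python3 -c "
from h import *
go((-55,0,120,38))"; python3 -m pendant '[0.03,0,0.022,0,0,0,0, 0.04,0,0.03,0,0,0,0, 0.04,0,0.03,0,0,0,0, 0.04,0,0.03,0,0,0,0]'; python3 -c "
from h import *
go((-115,0,125,20),(-115,0,85,20))
a=r.grab_frame('side')[100:240,190:330]
cv2.imwrite('pics/open.png',cv2.resize(a,(560,560),interpolation=2))"
```

```text
time: 4.45
position: [589.8, -24.4, 119.1]
orientation: [-0.258, 0.567, 0.757, 0.197]
contact_force: [0.4, -0.4, -0.9]
gripper_width: -0.001
finger_force: 0.1
t 4.45 unit [-64.3   0.5 119.1] lean 37.9 F [ 0.4 -0.4 -0.9] q [ 0.65  0.83 -0.63  1.81 -0.19  0.91  0.55] g -0.0
(-55, 0, 120) shift [0.031 0.002 0.02 ] turn [0.005 0.005 0.012]
time: 4.85
position: [586.2, -12.8, 119.0]
orientation: [-0.258, 0.567, 0.757, 0.197]
contact_force: [0.6, 0.3, 0.1]
gripper_width: 0.002
finger_force: 0.0
t 4.85 unit [-52.1   0.7 119. ] lean 37.9 F [0.6 0.3 0.1] q [ 0.64  0.82 -0.63  1.82 -0.2   0.89  0.55] g 0.0
(-115, 0, 125) shift [-0.184  0.002 -0.174] turn [ 0.005 -0.624  0.012]
(-115, 0, 85) shift [-0.282  0.001 -0.047] turn [ 0.005 -0.624  0.012]
```

View pics/open.png

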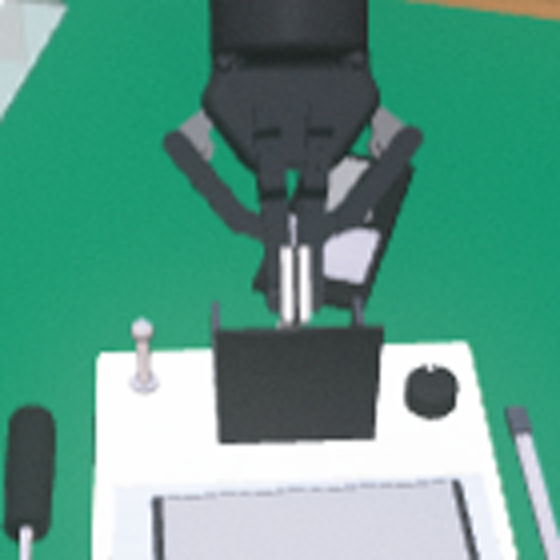

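The guard stands fully open at crop (300,385), with the finger in front of it and the collar's side walls visible. Next is the toggle.

```bash
python3 -m pendant '[-0.05,0,-0.06,0,-0.1,0,0, -0.11,0,-0.12,0,-0.3,0,0, -0.184,0,-0.174,0,-0.5,0,0, -0.184,0,-0.174,0,-0.75,0,0, -0.184,0,-0.174,0,-0.78,0,0]'; python3 -c "
from h import *
go((-118,0,125,15),(-115,0,78,15))"
```

```text
time: 5.4
position: [605.0, -70.4, 128.2]
orientation: [-0.104, 0.593, 0.794, 0.084]
contact_force: [-0.4, 1.2, 0.0]
gripper_width: -0.002
finger_force: 0.0
t 5.4 unit [-112.7   -1.5  128.2] lean 15.4 F [-0.4  1.2  0. ] q [ 0.46  0.66 -0.44  1.86  0.02  0.76  0.37] g -0.0
(-118, 0, 125) shift [-0.024 -0.006  0.007] turn [ 0.014 -0.012  0.021]
(-115, 0, 78) shift [-0.062 -0.008  0.191] turn [ 0.014 -0.012  0.021]
```

```bash
python3 -m pendant '[-0.035,-0.008,0.06,0,0,0,0, -0.05,-0.008,0.12,0,0,0,0, -0.062,-0.008,0.191,0,0,0,0, -0.062,-0.008,0.191,0,0,0,0, -0.062,-0.008,0.191,0,0,0,0]'; python3 -c "
from h import *
go((-100,0,78,15),(-90,0,78,15),(-79,0,78,15))"
```

```text
time: 5.9
position: [601.7, -76.7, 73.2]
orientation: [-0.108, 0.595, 0.792, 0.083]
contact_force: [-0.6, -0.0, -0.1]
gripper_width: -0.002
finger_force: 0.0
t 5.9 unit [-117.8    3.4   73.2] lean 15.7 F [-0.6 -0.  -0.1] q [ 0.46  0.74 -0.42  1.89  0.04  0.67  0.38] g -0.0
(-100, 0, 78) shift [0.074 0.014 0.001] turn [ 0.004 -0.023  0.005]
(-90, 0, 78) shift [0.112 0.014 0.012] turn [ 0.004 -0.023  0.005]
(-79, 0, 78) shift [0.155 0.014 0.024] turn [ 0.004 -0.023  0.005]
```

```bash
python3 -m pendant '[0.02,0.014,-0.015,0,0,0,0, 0.05,0.014,0,0,0,0,0, 0.074,0.014,0.001,0,0,0,0, 0.095,0.014,0.006,0,0,0,0, 0.112,0.014,0.012,0,0,0,0]'; python3 -c "
from h import *
go((-84,0,78,15),(-79,0,78,15),(-77,0,78,15))"
```

```text
time: 6.4
position: [598.9, -48.4, 80.4]
orientation: [-0.105, 0.594, 0.793, 0.083]
contact_force: [0.3, -3.0, 0.5]
gripper_width: 0.001
finger_force: 1.2
t 6.4 unit [-89.8  -1.8  80.4] lean 15.4 F [ 0.3 -3.   0.5] q [ 0.42  0.72 -0.42  1.91  0.03  0.65  0.34] g 0.0
(-84, 0, 78) shift [ 0.02  -0.007  0.015] turn [ 0.011 -0.015  0.011]
(-79, 0, 78) shift [ 0.039 -0.007  0.021] turn [ 0.011 -0.015  0.011]
(-77, 0, 78) shift [ 0.047 -0.007  0.023] turn [ 0.011 -0.015  0.011]
```

3 N on the ball, so it is being pushed. I'll continue gently to the stop.

```bash
python3 -m pendant '[0.015,-0.004,0.012,0,0,0,0, 0.03,-0.005,0.018,0,0,0,0, 0.039,-0.005,0.021,0,0,0,0, 0.039,-0.005,0.021,0,0,0,0]'; python3 -c "
from h import *
go((-76,0,78,15),(-73,0,78,15))"
```

```text
time: 6.8
position: [594.2, -37.4, 77.2]
orientation: [-0.107, 0.594, 0.793, 0.084]
contact_force: [1.7, -1.0, -0.4]
gripper_width: -0.001
finger_force: 0.7
t 6.8 unit [-78.   -0.2  77.2] lean 15.6 F [ 1.7 -1.  -0.4] q [ 0.41  0.72 -0.42  1.92  0.03  0.64  0.33] g -0.0
(-76, 0, 78) shift [ 0.008 -0.001 -0.001] turn [ 0.009 -0.02   0.012]
(-73, 0, 78) shift [ 0.02  -0.001  0.002] turn [ 0.009 -0.02   0.012]
```

```bash
python3 -m pendant '[0.008,-0.001,0,0,0,0,0, 0.014,-0.001,0.001,0,0,0,0, 0.014,-0.001,0.001,0,0,0,0]'; python3 -c "
from h import *
go((-73,0,78,15))"
```

```text
time: 7.1
position: [593.4, -36.2, 77.8]
orientation: [-0.106, 0.595, 0.793, 0.083]
contact_force: [1.8, -4.0, -2.2]
gripper_width: -0.001
finger_force: 1.9
t 7.1 unit [-76.6   0.2  77.8] lean 15.4 F [ 1.8 -4.  -2.2] q [ 0.4   0.72 -0.42  1.93  0.03  0.63  0.32] g -0.0
(-73, 0, 78) shift [0.014 0.001 0.003] turn [ 0.01  -0.015  0.009]
```

```bash
python3 -m pendant '[0.008,0,0.001,0,0,0,0, 0.014,0,0.002,0,0,0,0, 0.014,0,0.002,0,0,0,0]'; python3 -c "
from h import *
go((-73,0,78,15))
a=r.grab_frame('side')[100:240,190:330]
cv2.imwrite('pics/on.png',cv2.resize(a,(560,560),interpolation=2))"
```

```text
time: 7.4
position: [593.4, -35.9, 77.9]
orientation: [-0.104, 0.596, 0.792, 0.082]
contact_force: [2.7, -8.5, -2.4]
gripper_width: 0.001
finger_force: 3.7
t 7.4 unit [-76.3   0.2  77.9] lean 15.2 F [ 2.7 -8.5 -2.4] q [ 0.4   0.71 -0.42  1.93  0.03  0.63  0.32] g 0.0
(-73, 0, 78) shift [0.013 0.001 0.003] turn [ 0.013 -0.007  0.006]
```

Force rises with no further motion, so the toggle is at its stop. I'll retreat, rise, and look from the top.

```bash
python3 -m pendant '[-0.05,0,-0.01,0,0,0,0, -0.12,0,-0.03,0,0,0,0, -0.16,0,-0.1,0,0,0,0, -0.18,0,-0.25,0,0,0,0, -0.2,0,-0.42,0,0,0,0]'; python3 -m pendant '[-0.12,0,0,0,-0.3,0,0, -0.24,0,0,0,-0.5,0,0, -0.32,0,0,0,-0.5,0,0, -0.32,0,0,0,-0.5,0,0]'; python3 -c "
from h import *
go((15,0,190,0),(15,0,125,0))
a=r.grab_frame('top')[110:240,220:350]
m=r.camera_model('top')
for x in(-86,-64): print(((proj(m,O+x*UX+87*Z)-[220,110])*4).round())
cv2.imwrite('pics/on2.png',cv2.resize(a,(520,520),interpolation=2))"
```

```text
time: 7.95
position: [611.0, -104.8, 165.7]
orientation: [-0.11, 0.594, 0.793, 0.083]
contact_force: [0.8, 0.4, 0.2]
gripper_width: 0.001
finger_force: 0.0
time: 8.35
position: [633.7, -182.2, 143.5]
orientation: [-0.008, 0.602, 0.799, 0.008]
contact_force: [0.4, -1.3, -0.0]
gripper_width: 0.001
finger_force: 0.0
t 8.35 unit [-228.1    1.7  143.5] lean 1.3 F [ 0.4 -1.3 -0. ] q [ 0.41  0.63 -0.28  1.81  0.21  0.74  0.3 ] g 0.0
(15, 0, 190) shift [ 0.976  0.008 -0.164] turn [ 0.005 -0.045  0.001]
(15, 0, 125) shift [0.97  0.007 0.096] turn [ 0.005 -0.045  0.001]
[[284. 269.]]
[[242. 280.]]
```

View pics/on2.png

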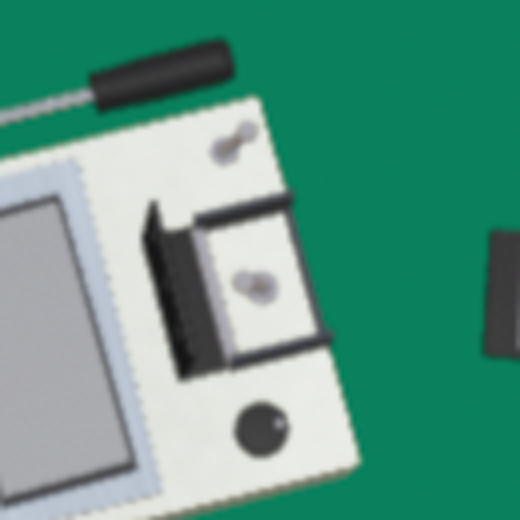

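The ball is now at (240,283), matching the predicted on position (242,280). The fan toggle at (235,140) is unchanged. Now I'll go over and behind the guard.

```bash
python3 -m pendant '[0.02,0,-0.17,0,0,0,0, 0.12,0,-0.27,0,0,0,0, 0.3,0.002,-0.27,0,0,0,0, 0.48,0.004,-0.27,0,0,0,0, 0.6,0.005,-0.27,0,0,0,0]';  python3 -m pendant '[0.12,0,0,0,0,0,0, 0.24,0,0,0,0,0,0, 0.36,0,0,0,0,0,0, 0.38,0,0,0,0,0,0, 0.38,0,0,0,0,0,0]'; python3 -c "
from h import *
go((12,0,160,0),(12,0,122,0))"
```

```text
time: 8.9
position: [592.3, -31.8, 215.6]
orientation: [-0.009, 0.599, 0.801, 0.01]
contact_force: [0.9, -0.1, 0.6]
gripper_width: -0.0
finger_force: 0.0
time: 9.4
position: [566.6, 56.6, 217.4]
orientation: [-0.008, 0.599, 0.801, 0.009]
contact_force: [-0.6, -0.5, -0.7]
gripper_width: 0.005
finger_force: 0.0
t 9.4 unit [ 19.9   0.4 217.4] lean 1.3 F [-0.6 -0.5 -0.7] q [ 0.09  0.43 -0.34  1.97  0.17  0.77 -0.06] g 0.0
(12, 0, 160) shift [-0.037  0.     0.229] turn [ 0.009 -0.046  0.013]
(12, 0, 122) shift [-0.041 -0.     0.381] turn [ 0.009 -0.046  0.013]
```

```bash
python3 -m pendant '[-0.02,0,0.13,0,0,0,0, -0.03,0,0.23,0,0,0,0, -0.035,0,0.32,0,0,0,0, -0.041,0,0.381,0,0,0,0, -0.041,0,0.381,0,0,0,0]'; python3 -c "
from h import *
go((-10,0,122,0),(-30,0,122,0),(-45,0,122,0),(-60,0,122,0))"
```

```text
time: 9.9
position: [568.7, 44.8, 119.6]
orientation: [-0.009, 0.602, 0.799, 0.006]
contact_force: [0.7, 0.2, 0.8]
gripper_width: 0.004
finger_force: 0.0
t 9.9 unit [  8.1   1.7 119.6] lean 1.2 F [0.7 0.2 0.8] q [ 0.06  0.57 -0.29  2.03  0.24  0.58 -0.11] g 0.0
(-10, 0, 122) shift [-0.072  0.007 -0.011] turn [-0.    -0.043  0.001]
(-30, 0, 122) shift [-0.152  0.007 -0.013] turn [-0.    -0.043  0.001]
(-45, 0, 122) shift [-0.212  0.007 -0.014] turn [-0.    -0.043  0.001]
(-60, 0, 122) shift [-0.272  0.007 -0.016] turn [-0.    -0.043  0.001]
```

```bash
python3 -m pendant '[-0.05,0.005,-0.01,0,0,0,0, -0.09,0.007,-0.011,0,0,0,0, -0.12,0.007,-0.012,0,0,0,0, -0.15,0.007,-0.013,0,0,0,0, -0.18,0.007,-0.014,0,0,0,0]'; python3 -m pendant '[-0.03,0,0,0,0,0,0, -0.06,0,0,0,0,0,0, -0.09,0,0,0,0,0,0, -0.09,0,0,0,0,0,0, -0.09,0,0,0,0,0,0]'; python3 -c "
from h import *
go((-60,0,122,0))
a=r.grab_frame('side')[100:240,190:330]
cv2.imwrite('pics/close.png',cv2.resize(a,(560,560),interpolation=2))"
```

```text
time: 10.4
position: [584.8, 4.0, 125.2]
orientation: [-0.007, 0.6, 0.8, 0.009]
contact_force: [-0.8, 0.1, 0.7]
gripper_width: -0.003
finger_force: 0.2
time: 10.9
position: [590.4, -16.8, 124.0]
orientation: [-0.007, 0.6, 0.8, 0.009]
contact_force: [0.3, 1.6, 0.1]
gripper_width: 0.0
finger_force: 0.0
t 10.9 unit [-57.2  -2.2 124. ] lean 1.2 F [0.3 1.6 0.1] q [ 0.18  0.58 -0.3   1.98  0.25  0.61  0.01] g 0.0
(-60, 0, 122) shift [-0.011 -0.009  0.008] turn [ 0.01  -0.043  0.008]
```

View pics/close.png

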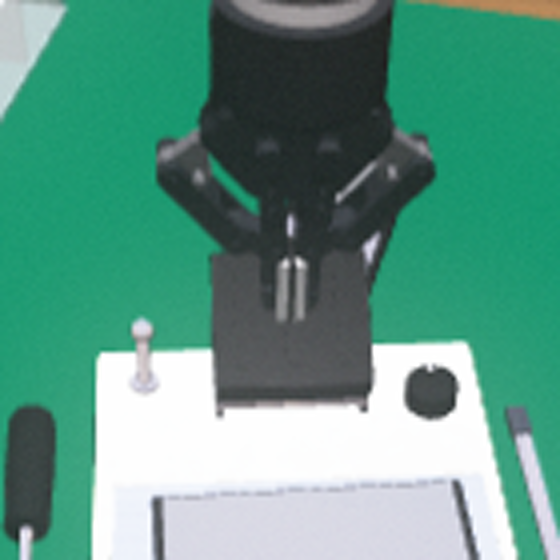

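The guard has tipped forward. Its free edge is at crop row 255, so it is either still falling or not yet shut. I'll retreat upwards and look again.

```bash
python3 -m pendant '[0,0,-0.1,0,0,0,0, 0,0,-0.28,0,0,0,0, -0.15,0,-0.4,0,0,0,0, -0.3,0,-0.4,0,0,0,0, -0.48,0,-0.4,0,0,0,0]'; python3 -m pendant '[-0.15,0,0,0,0,0,0, -0.3,0,0,0,0,0,0, -0.4,0,0,0,0,0,0, -0.4,0,0,0,0,0,0, -0.4,0,0,0,0,0,0]';python3 -c "
from h import *
now()
a=r.grab_frame('side')[100:240,190:330];b=r.grab_frame('top')[110:250,220:360]
cv2.imwrite('pics/shut.png',np.hstack([cv2.resize(i,(400,400),interpolation=2) for i in(a,b)]))"
```

```text
time: 11.45
position: [625.3, -132.9, 223.6]
orientation: [-0.006, 0.598, 0.801, 0.01]
contact_force: [1.0, -0.0, -0.1]
gripper_width: 0.003
finger_force: 0.0
time: 11.95
position: [651.8, -229.4, 218.9]
orientation: [-0.008, 0.6, 0.8, 0.009]
contact_force: [0.3, 1.4, 0.3]
gripper_width: 0.001
finger_force: 0.0
t 11.95 unit [-278.4   -2.7  218.9] lean 1.3 F [0.3 1.4 0.3] q [ 0.49  0.58 -0.32  1.68  0.19  0.92  0.39] g 0.0
```

View pics/shut.png

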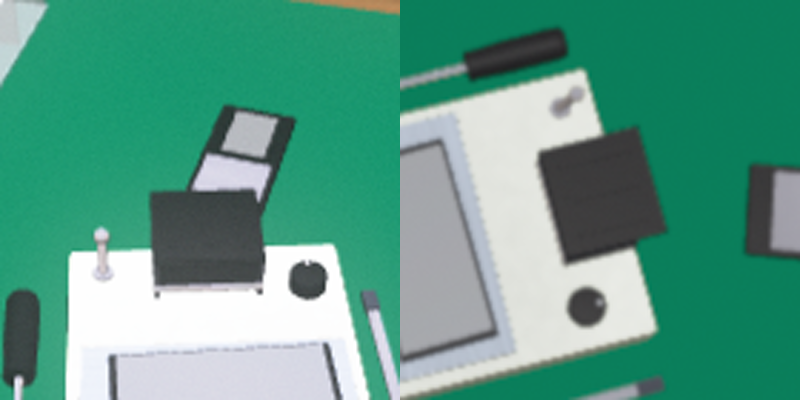

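The guard looks shut over the toggle, spanning (150,190) to (265,285) in the side view, with everything else in place. I'll compare it with the first picture and hand in if they match.

```bash
python3 -c "
from h import *
a=r.grab_frame('side');b=cv2.imread('pics/side0.png')
d=cv2.absdiff(a,b)[160:215,230:300].max(2);print('changed px in guard area',(d>40).sum())
if (d>40).sum()<30: print(r.hand_in())"
```

```text
changed px in guard area 0
the job is handed in; nothing more can be done
None
```

The job is handed in at about 12 s of the 51 s allowed: the camera pictures show the toggle pushed over to on, the guard shut over it again, and the fan toggle and loose things apparently unmoved.

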